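Return the bushing head to its hole in the graded rack

ROBOT

A 6-joint arm with a two-finger parallel gripper is mounted at the origin on the work surface. World frame = base frame: x ahead of the robot, y to its left, z up, the work surface at z = 0. Lengths are in m, angles in rad, forces in N, time in s.
With the tool pointing down it reaches from about 0.4 to 0.825 m from the base axis. Payload 7 kg.
Tool frame: the origin (TCP) lies at the very end of the fingers, on their centre line; the grasp point (between the pads) lies 19 mm behind it; z points along the fingers, y is the line along which they close (so a half turn about z gives the same grasp; the last joint's range is limited). The gripper opens to 88 mm and grips with 3 to 60 N. Pads are 19 mm wide; open, the fingers measure 130 mm over their backs; the gripper's body (78 mm by 193 mm) begins 47 mm behind the grasp point.
Start: joints at [0.288, 0.359, 0.012, 0, -1.224, -0.288], TCP at [0.675, -0, 0.227] pointing down, gripper open.
Joint ranges: [-3.07, 3.07], [-1.43, 2.12], [-1.02, 1.25], [-3.03, 1.67], [-3.05, -0], [-3.03, 3.03]. Speed limits (rad/s): [2.39, 2.39, 3.01, 3.14, 3.14, 3.14].

INTERFACE

Orientations are given as [roll, pitch, yaw] about the fixed x, y, z axes, in that order (R = Rz(yaw) Ry(pitch) Rx(roll)).
In Python, from rig import bot, cams gives the robot as it stands.
- The arm moves only by the shell command python3 -m jog 'ROWS' [OPENING] [FORCE]. ROWS is text: rows parted by semicolons, each of 4 numbers parted by spaces: the shift along the tool's x, y, z in m, then the turn about the tool's z in rad. In form: tx ty tz twist; .... A call has 1 to 12 rows; each row shifts and turns the commanded pose from where the row before left it, along the tool's axes as they then stand; what a row does not reach is not made up. A row lasts 1/8 s, in which the tool goes at most 62.5 mm and 10.7 degrees, less where a joint would pass 70% of its speed; a pose out of reach is approached as far as the arm can. A call is refused whole if a number of a shift passes 0.0625 or a number of a turn 0.188, either way. A call with a gripper value outside its range is refused whole. OPENING is the opening, from 0 (shut) to 1 (fully open), set as the call begins (- or left out, the last holds). The fingers move at their own pace and stop on an object; FORCE is the grip in N (left out, the last holds). Time passes only in rows, so rows that do not move let the fingers close. It gives the time, the measured TCP pose, the force, the opening and the grip force at its end, in the units of the state.
- bot.sense(): the state, without advancing time (a new reading comes with each control period).
- cams.capture(name): name is "scene" or "side" or "wrist"; returns a dict with "pixels" (400x640x3 uint8, red, green, blue), "depth" (400x640 float32, m along the optical axis (not along the pixel's ray), 0 where there is no reading), "fx", "fy", "cx", "cy" (pixels), "k1" (the pictures are not rectified: a ray, as slopes to the right and down, at radius r is drawn at 1 + k1 r^2 times it, then the intrinsics apply), "camera_from_world" (4x4, takes a point from world to camera coordinates). Camera axes: x right, y down, z forward; pixel columns grow to the right and rows downward; lengths in m; the calibration is good to about 2 mm. A picture is of the moment at which its call begins.
- bot.finish_job(): hands the job in; it is judged then, once.
The state is a dict: "time_s": time; "joints": joint angles; "qd": joint speeds; "effort": joint torques, N m; "tcp_pos": TCP position; "eef_rot": TCP orientation; "ft_force": force on the tool from outside, world axes, zero at the start; "wrist_torque": the same for the moment, N m; "gripper_width": finger opening in m; "finger_force": force on a finger pad.
Only numpy, scipy, OpenCV 4.12 (cv2) and the standard library are available. Lean on these libraries where they do the work, as an engineer would, in place of code of your own. Each camera call takes 0.05 s, during which the arm holds its last target. There are 200 camera calls.

TASK

Take the square, toothed bushing head out of the tray and stand it, shank down, in the hole of the graded rack that its shank fits closely, not a wider one: fully home with its collar flat on the strip, and let go. Where the strip is clamped along its rail is not known, so find the hole by feel without pressing or knocking hard on the rack (stay well below 60 N), and lower the head home rather than let it drop. Leave the other two heads, the brush, the hammer and the tray as they are.

Things in the scene. Friction and masses are not known exactly. Their poses are not given: they have to be found in the camera images.
- bush_head: Target: dark steel bushing head, 0.22 to 0.4 kg, 79 mm tall, upright. From below: round shank 16 mm diameter, 38 mm long, foot chamfered; round collar 32 mm diameter, 5 mm thick; square block 28 x 28 mm from 43 to 75 mm above the origin, with small teeth on top. Origin: centre of the shank's foot; z up the tool, x and y square to the block's flats. Starts hung by its collar in any one socket of the tray.
- round_head: Bystander in the tray: head with a plain cylinder 28 mm in diameter above the same collar, 77 mm tall, shank 20 mm in diameter. Origin at the shank's foot. Leave it.
- point_head: Bystander in the tray: head with a blunt cone 28 mm in diameter above the same collar, 79 mm tall, shank 12 mm in diameter. Origin at the shank's foot. Leave it.
- tray: Fixed dark wooden block 56 x 210 x 46 mm (x, y, z) that parks the three heads, shanks down. Origin: centre of its underside, on the table; y along its row. Three equal sockets, 24 mm in diameter and 41 mm deep, at y = -75, 0 and +75 mm.
- rack: Fixed wooden rail 62 x 250 mm (x, y), rim 36 mm high, with an aluminium strip 46 x 204 mm in it, top 60 mm above the origin. Origin: centre of the rail's underside, on the table; y along the row. The strip has five blind holes 38 mm apart, 41 mm deep, for shanks of 12, 16, 20, 24, 28 mm in order towards +y, each 1 mm wider than its shank. A head fully home has its foot 22 mm above the origin.
- rack_hole16 (a point): A point fixed to the RAIL, 52 mm towards -y from its origin, level with the strip's top: the mouth of the 16 mm hole if the strip were slid to the rail's -y end. In fact the strip, with all its holes, is clamped 3 to 25 mm further along +y, differently each time, and no reading shows that shift; across the row (x) the hole is true. The strip does not yield to the forces allowed.
- brush: Bystander: brush lying on the table beyond the work. Leave it.
- hammer: Bystander: hammer lying on the table to the left of the work. Leave it.
Not all that is in view belongs to the job. What is shaped like the bush_head but red is not meant.

How it is judged:
On the way, in this order (a step that is already met when the one before it is completed fails the run):
1. the bushing head is drawn up clear of the tray (height (world z) of bush_head above 0.05 m and contact force between bush_head and tray below 0.01 N), for 0.1 s.
2. its shank is well inside the matching hole of the rack, upright (z of bush_head in the frame of rack below 0.045 m and y of bush_head in the frame of rack between -0.052 and -0.024 m and x of bush_head in the frame of rack between -0.005 and 0.005 m and angle between bush_head's own z axis and vertical below 0.1 rad), for 0.1 s.
At the end, for the whole second after the job is handed in: The bushing head stands at rest, released, in the 16 mm hole of the rack: foot less than 25.5 mm above the rail's origin (home is 22 mm), 24 to 52 mm towards -y of the rail's origin along the row (wherever that hole then is) and within 5 mm of its middle line, tilted less than 0.1 rad (z of bush_head in the frame of rack between 0.018 and 0.0255 m and y of bush_head in the frame of rack between -0.052 and -0.024 m and x of bush_head in the frame of rack between -0.005 and 0.005 m and angle between bush_head's own z axis and vertical below 0.1 rad and linear speed of bush_head below 0.01 m/s and contact force between the fingers and bush_head below 0.01 N); the robot touches nothing.
It fails at once if the rack is pressed or knocked with more than 60 N, by the bushing head, the fingers or the arm (contact force between any of bush_head, the fingers, the arm and rack above 60 N).
It fails at once if another head, the brush or the hammer is moved by more than 25 mm (distance of any of round_head, point_head, brush, hammer from where it was at the start of the episode above 0.025 m).
It also fails if it takes over 67 s, if anything falls off the work surface, if the arm or the gripper's body presses on something with over 40 N, if the wrist force passes 120 N, or if a joint passes its speed limit or range.

## Working session

There is one attempt and no reset: what is moved stays moved. The work goes in short steps, Python scripts to look and compute and a shell command to move; the robot and the scene stay as the last step left them, time stands still between calls to the robot, and variables do not carry over. Pictures are saved under pics/ and viewed, at most 10 in all, crops included, and the job is handed in when it is done.

```bash
mkdir -p pics; ls
cat > h.py <<'E'
import numpy as np,cv2
from rig import bot,cams
def world(c):
    """per-pixel world points from depth"""
    h,w=c["depth"].shape
    u,v=np.meshgrid(np.arange(w),np.arange(h))
    K=np.array([[c["fx"],0,c["cx"]],[0,c["fy"],c["cy"]],[0,0,1]])
    p=np.stack([u,v],-1).reshape(-1,1,2).astype(np.float64)
    s=cv2.undistortPoints(p,K,np.array([c["k1"],0,0,0.]))[:,0].reshape(h,w,2)
    d=c["depth"][...,None]
    P=np.concatenate([s*d,d],-1)
    T=np.linalg.inv(c["camera_from_world"])
    return P@T[:3,:3].T+T[:3,3]
def save(c,n): cv2.imwrite(f"pics/{n}.png",c["pixels"][...,::-1])
E
python3 - <<'E'
from h import *
for n in("scene","wrist"):
    c=cams.capture(n); save(c,n); np.savez(n,P=world(c),**c); print(np.linalg.inv(c["camera_from_world"]).round(3),c["k1"])
print(bot.sense())
E
```

```text
pics
[[-0.796  0.461 -0.392  1.017]
 [ 0.605  0.622 -0.497  0.658]
 [ 0.015 -0.632 -0.775  0.893]
 [ 0.     0.     0.     1.   ]] -0.024416324047901495
[[-1.     0.    -0.001  0.675]
 [-0.     0.957  0.289 -0.078]
 [ 0.001  0.289 -0.957  0.385]
 [ 0.     0.     0.     1.   ]] -0.06075377556094755
{'time_s': 0.1, 'joints': array([ 2.88065550e-01,  3.59311208e-01,  1.11532304e-02, -2.77608639e-04,
       -1.22408556e+00, -2.88070907e-01]), 'qd': array([-0.00106572, -0.00286257,  0.00293852,  0.00023535, -0.00186072,
       -0.00013955]), 'effort': array([-1.42273191e-03, -5.84165347e+01,  2.93752134e+01,  7.01551259e+00,
        1.01412315e-02, -6.66964229e-05]), 'tcp_pos': array([ 6.74572676e-01, -5.89602123e-05,  2.25725762e-01]), 'eef_rot': array([ 3.14013093e+00, -1.60959732e-04, -1.57089609e+00]), 'ft_force': array([ 0.29063123, -0.67688222, -0.33882703]), 'wrist_torque': array([-0.03058533,  0.05495448, -0.00793233]), 'finger_force': 0.0, 'gripper_width': 0.08754280529480457}
```

View pics/scene.png

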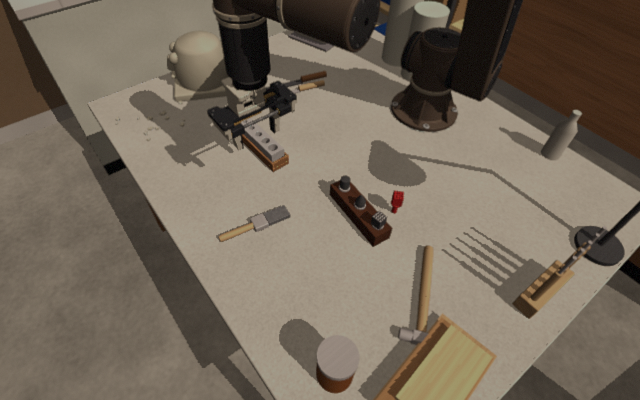

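View pics/wrist.png

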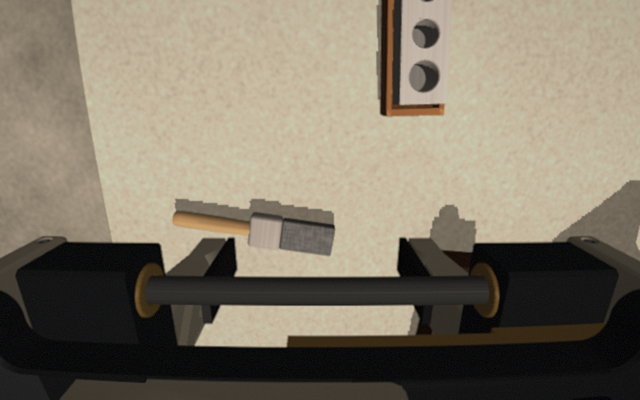

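The scene view shows the tray around (361,210) with the square toothed head in its near (+y) socket at about (379,219). The rack is at (264,150), the red decoy at (397,200), the brush at (255,222) and the hammer at (423,290). The wrist view shows the rack's +y end, with large holes at (424,76) and (425,33).

Run:
```python
from h import *
s=np.load("scene.npz");P=s["P"]
def comp(z0,z1,u0,u1,v0,v1):
    m=np.zeros(P.shape[:2],bool); m[v0:v1,u0:u1]=True
    return m&(P[...,2]>z0)&(P[...,2]<z1)&(s["depth"]>0)
def rect(n,m):
    p=P[m][:,:2]; print(n,len(p),"z",np.median(P[m][:,2]).round(4),cv2.minAreaRect((p*1000).astype(np.float32)))
rect("tray",comp(.038,.053,325,395,175,245))
m=comp(.065,.1,365,392,205,235); rect("sq",m); 
m=comp(.078,.1,365,392,205,235); rect("sqtop",m)
rect("rnd",comp(.065,.1,350,366,190,212)); rect("pt",comp(.065,.1,335,354,172,195))
rect("rack",comp(.055,.065,235,295,120,172)); rect("rackrim",comp(.030,.041,225,300,115,175))
w=np.load("wrist.npz");P=w["P"];s=w
rect("wrack",comp(.055,.066,370,460,0,120))
m=comp(.055,.066,370,460,0,120)
for v in range(4,104,12): 
    q=P[v][m[v]]; print(v,q[:,0].min().round(4),q[:,0].max().round(4),q[:,1].mean().round(4))
rect("wrim",comp(.030,.041,370,460,0,120))
```

```text
tray 1020 z 0.0466 ((473.4139099121094, 215.57217407226562), (211.6916046142578, 115.51306915283203), 84.82879638671875)
sq 157 z 0.0832 ((508.0195007324219, 288.70965576171875), (29.855825424194336, 28.66475486755371), 5.221418380737305)
sqtop 113 z 0.0847 ((508.2034606933594, 288.70343017578125), (29.34967803955078, 28.558120727539062), 4.752403736114502)
rnd 76 z 0.0742 ((502.8741149902344, 213.3712921142578), (22.885318756103516, 24.787410736083984), 49.12964630126953)
pt 104 z 0.0841 ((496.37213134765625, 141.15725708007812), (26.44407081604004, 27.813289642333984), 7.66239595413208)
rack 492 z 0.0607 ((575.9190063476562, -170.2412872314453), (48.44257736206055, 186.8787384033203), 2.134230852127075)
rackrim 270 z 0.0363 ((575.4147338867188, -149.40057373046875), (64.30193328857422, 169.84654235839844), 1.9363088607788086)
wrack 3989 z 0.0612 ((572.8224487304688, -124.54618835449219), (47.32159423828125, 93.57638549804688), 2.34082293510437)
4 0.5517 0.5969 -0.1665
16 0.5508 0.5968 -0.1564
28 0.5514 0.597 -0.1461
40 0.5508 0.5966 -0.1357
52 0.5499 0.5956 -0.125
64 0.5494 0.5954 -0.1144
76 0.5496 0.5948 -0.1036
88 0.5484 0.5946 -0.0925
100 0.5485 0.5946 -0.0813
wrim 1769 z 0.037 ((573.6318359375, -122.083984375), (62.61257553100586, 113.73291015625), 2.5401759147644043)
```

```bash
python3 -m jog '-0.04 0.021 0 0;-0.04 0.021 0 0;-0.04 0.021 0 0;-0.04 0.021 0 0;-0.04 0.021 0 0;-0.04 0.021 0 0;-0.04 0.021 0 0;-0.04 0.02 0.02 0;0 0 0 0;0 0 0 0'
python3 - <<'E'
from h import *
c=cams.capture("wrist"); save(c,"w2"); P=world(c); np.savez("w2",P=P,**c)
m=(P[...,2]>.078)&(P[...,2]<.095)&(c["depth"]>0)
n,l,st,ce=cv2.connectedComponentsWithStats(m.astype(np.uint8))
for i in range(1,n):
    if st[i,4]>60:
        p=P[l==i]; print(st[i],p.mean(0).round(4),cv2.minAreaRect((p[:,:2]*1000).astype(np.float32)))
print(bot.sense()["tcp_pos"],bot.sense()["eef_rot"])
E
```

```text
time_s: 1.35
tcp_pos: [0.5079, 0.3199, 0.2064]
eef_rot: [3.141, -0.001, -1.57]
ft_force: [-0.4, -0.2, -1.0]
gripper_width: 0.0879
finger_force: 0.0
[316  56  21  22 324] [0.5006 0.213  0.0833] ((500.8442077636719, 212.79156494140625), (15.890456199645996, 16.514612197875977), 67.36734008789062)
[ 302  141   34   35 1023] [0.5063 0.2887 0.0851] ((506.2304382324219, 289.3358154296875), (28.129762649536133, 28.073162078857422), 6.540273666381836)
[0.50826024 0.31962971 0.20670773] [-3.14147178e+00 -1.65617937e-04 -1.57087717e+00]
```

View pics/w2.png

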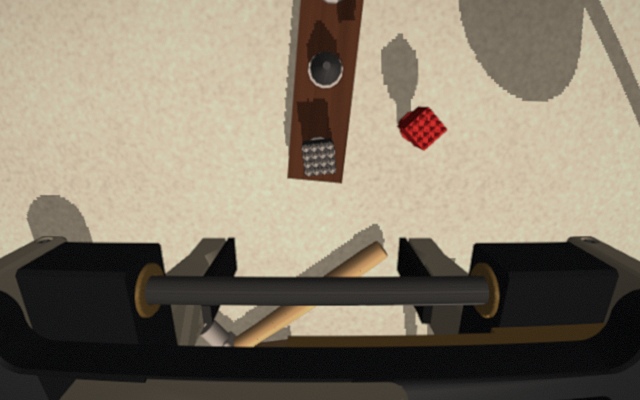

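The close view shows the toothed block at pixel (319,158), which is about (0.507, 0.289) with yaw near +6°. The red decoy at (423,128) is close to the finger path, so I'm narrowing the opening before I descend.

```bash
python3 -m jog '0.0305 0.0015 0 0;0 0 0.03 -0.1;0 0 0.04 0;0 0 0.04 0;0 0 0.025 0;0 0 0.0135 0;0 0 0 0;0 0 0 0' 0.6 && python3 -m jog '0 0 0 0;0 0 0 0;0 0 0 0;0 0 0 0;0 0 0 0' 0 40
```

```text
time_s: 2.4
tcp_pos: [0.5073, 0.2897, 0.0593]
eef_rot: [-3.14, 0.001, -1.471]
ft_force: [0.2, 0.7, -0.9]
gripper_width: 0.0525
finger_force: 0.0
time_s: 3.02
tcp_pos: [0.5065, 0.2896, 0.0584]
eef_rot: [-3.141, 0.0, -1.471]
ft_force: [-2.6, 0.5, 4.6]
gripper_width: 0.0278
finger_force: 40.0
```

```bash
python3 -m jog '0 0 -0.02 0;0 0 -0.05 0;0 0 -0.06 0;0 0 0 0.06' && python3 -m jog '0.045 -0.005 0 0;0.046 -0.005 0 0;0.046 -0.005 0 0;0.046 -0.005 0 0;0.046 -0.005 0 0;0.046 -0.005 0 0;0.046 -0.005 0 0;0.046 -0.005 0 0;0.046 -0.005 0 0;0.046 -0.005 0 0;0 0 0 0;0 0 0 0'
python3 - <<'E'
from h import *
c=cams.capture("wrist"); save(c,"w3"); P=world(c); np.savez("w3",P=P,**c)
c=cams.capture("side"); save(c,"side"); np.savez("side",P=world(c),**c)
print(bot.sense())
E
```

```text
time_s: 3.52
tcp_pos: [0.5086, 0.2912, 0.1929]
eef_rot: [-3.135, 0.005, -1.531]
ft_force: [-0.1, 0.0, -5.3]
gripper_width: 0.0277
finger_force: 40.0
time_s: 5.03
tcp_pos: [0.5741, -0.1672, 0.187]
eef_rot: [3.14, 0.001, -1.532]
ft_force: [0.0, -0.2, -4.1]
gripper_width: 0.0275
finger_force: 40.0
{'time_s': 5.125, 'joints': array([ 4.43121880e-02,  2.61833984e-01, -2.18458452e-01, -3.74950368e-04,
       -1.09132676e+00, -3.55208040e-03]), 'qd': array([ 0.00977149, -0.00413747,  0.00218507,  0.00382357, -0.00348709,
        0.00262459]), 'effort': array([-5.96947577e-01, -5.06311870e+01,  2.90703785e+01,  7.19454870e+00,
        2.57586397e-02, -3.24875386e-03]), 'tcp_pos': array([ 0.57446418, -0.16639012,  0.18758989]), 'eef_rot': array([ 3.14076858e+00,  3.29603346e-04, -1.53020946e+00]), 'ft_force': array([-0.40866325, -0.16138174, -3.65724421]), 'wrist_torque': array([0.00811122, 0.01548459, 0.05675786]), 'finger_force': 39.9949711561203, 'gripper_width': 0.028397102918292456}
```

View pics/w3.png

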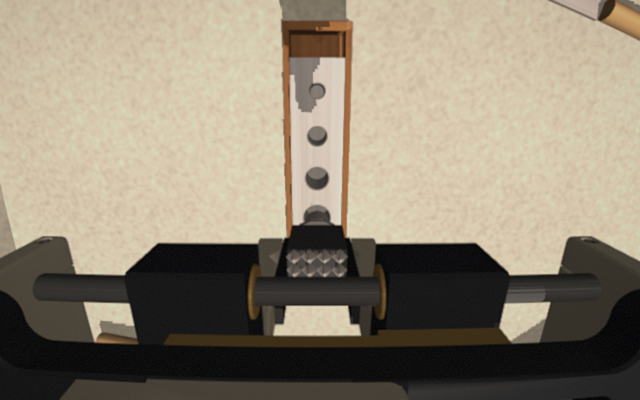

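View pics/side.png

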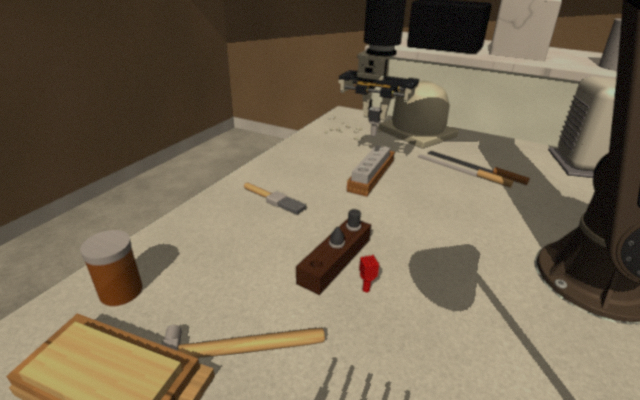

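The wrist view shows the strip holes at (317,91) for 12, (317,135) for 16, (317,177) for 20 and (317,215) for 24. The head is held square at (317,262). The side view confirms the head is in the gripper over the rack, with the tray's other two heads in place.

Run:
```python
from h import *
c=np.load("w3.npz"); P=c["P"]; T=np.linalg.inv(c["camera_from_world"])
K=np.array([[c["fx"],0,c["cx"]],[0,c["fy"],c["cy"]],[0,0,1.]]);D=np.array([float(c["k1"]),0,0,0])
def ray(uv,z):
    s=cv2.undistortPoints(np.float64(uv).reshape(-1,1,2),K,D)[:,0]
    d=np.c_[s,np.ones(len(s))]@T[:3,:3].T; o=T[:3,3]
    return o+d*((z-o[2])/d[:,2])[:,None]
S=P[60:230,285:350,2]
zs=np.median(S[(S>.055)&(S<.066)]); print("strip z",zs)
m=np.zeros(P.shape[:2],np.uint8); m[60:230,296:340]=P[60:230,296:340,2]<zs-.004
g=cv2.cvtColor(c["pixels"],cv2.COLOR_RGB2GRAY)
m2=np.zeros_like(m); m2[60:230,296:340]=g[60:230,296:340]<125
for name,mm in(("depth",m),("grey",m2)):
    n,l,st,ce=cv2.connectedComponentsWithStats(mm)
    for i in range(1,n):
        if st[i,4]>60:
            x,y,w,h=st[i,:4]
            # extremes of the mouth: top,bottom,left,right pixel edges
            e=ray([[x+w/2-.5,y-.5],[x+w/2-.5,y+h-.5],[x-.5,y+h/2-.5],[x+w-.5,y+h/2-.5]],.06)
            print(name,st[i],"ctr",((e[2,0]+e[3,0])/2).round(4),((e[0,1]+e[1,1])/2).round(4),"dia",(e[2,0]-e[3,0]).round(4),(e[1,1]-e[0,1]).round(4))
v=lambda z0,z1:cv2.minAreaRect((P[:240,270:370][(P[:240,270:370,2]>z0)&(P[:240,270:370,2]<z1)][:,:2]*1000).astype(np.float32))
print(v(.055,.066)); print(v(.031,.041)); 
for vv in(60,70,110,155,195): 
    q=P[vv,285:355];q=q[(q[:,2]>.056)&(q[:,2]<.066)];print(vv,q[:,0].min(),q[:,0].max(),q[:,1].mean())
```

```text
strip z 0.061297027630791145
depth [310  83  15  15 176] ctr 0.5772 -0.2556 dia 0.0127 0.0122
depth [307 126  20  19 287] ctr 0.5761 -0.2178 dia 0.0175 0.0165
depth [306 167  22  21 377] ctr 0.5747 -0.18 dia 0.02 0.0196
depth [304 205  26  16 172] ctr 0.5733 -0.1459 dia 0.0244 0.0159
grey [296  60  29  51 785] ctr 0.5832 -0.2591 dia 0.0245 0.0413
grey [308 127  19  19 285] ctr 0.5757 -0.2169 dia 0.0167 0.0165
grey [306 168  23  22 398] ctr 0.5741 -0.1786 dia 0.0209 0.0205
grey [296 206  44  24 675] ctr 0.5722 -0.1408 dia 0.0416 0.0241
((575.5473022460938, -207.80169677734375), (46.62686538696289, 146.94639587402344), 2.1382832527160645)
((575.7794799804688, -213.22645568847656), (62.75692367553711, 205.75816345214844), 2.115509271621704)
60 0.5550169223980921 0.6012934868396602 -0.27946633928685916
70 0.5554048334661494 0.6011370531002447 -0.27156113343638005
110 0.5541395104731981 0.5996769613010835 -0.2391547777236115
155 0.5528195298125366 0.5980629806164477 -0.20037458991604884
195 0.5515947561761712 0.596586338744065 -0.16340405009789763
```

```bash
python3 -m jog '0.025 0 0 0;0.0257 0 0 0;0 0 0.03 0;0 0 0.03 0;0 0 0.0135 0;0 0 0 0;0 0 0 0;0 0 0 0'; python3 -c "
from rig import bot;s=bot.sense();print(s['tcp_pos'],s['ft_force'],s['wrist_torque'])"
```

```text
time_s: 6.12
tcp_pos: [0.5776, -0.2178, 0.1159]
eef_rot: [-3.14, -0.0, -1.53]
ft_force: [0.0, 0.2, -3.9]
gripper_width: 0.0277
finger_force: 40.0
[ 0.57762955 -0.21777603  0.11586639] [ 0.02025358  0.22309944 -3.89969147] [0.03264955 0.01955222 0.02237746]
```

```bash
python3 -m jog '-0.0006 0.0014 0 0;0 0 0.001 0;0 0 0.001 0;0 0 0.001 0;0 0 0.001 0;0 0 0.001 0;0 0 0.001 0;0 0 0.001 0;0 0 0 0'
```

```text
time_s: 7.25
tcp_pos: [0.5754, -0.2173, 0.1075]
eef_rot: [3.142, 0.0, -1.531]
ft_force: [0.1, -0.2, -3.1]
gripper_width: 0.0278
finger_force: 40.0
```

```bash
python3 -m jog '0 0 0.001 0;0 0 0.001 0;0 0 0.001 0;0 0 0.001 0;0 0 0 0'; python3 -c "
from rig import bot;s=bot.sense();print(s['tcp_pos'],s['ft_force'],s['wrist_torque'])"
```

```text
time_s: 7.88
tcp_pos: [0.5754, -0.2173, 0.1035]
eef_rot: [3.142, 0.0, -1.531]
ft_force: [0.1, -0.7, -4.4]
gripper_width: 0.0281
finger_force: 40.0
[ 0.57537882 -0.21727029  0.10346399] [ 0.07591227 -0.72638008 -4.39004192] [-0.07447281 -0.04145234 -0.06976816]
```

```bash
python3 -m jog '0 0 0.002 0;0 0 0.002 0;0 0 0.002 0;0 0 0.002 0;0 0 0.002 0;0 0 0.002 0;0 0 0.002 0;0 0 0.002 0;0 0 0.002 0;0 0 0 0'
```

```text
time_s: 9.12
tcp_pos: [0.5754, -0.2173, 0.0854]
eef_rot: [3.141, 0.0, -1.531]
ft_force: [1.2, -0.6, -3.2]
gripper_width: 0.0276
finger_force: 40.0
```

Going in freely. About 13 mm left.

```bash
python3 -m jog '0 0 0.002 0;0 0 0.002 0;0 0 0.002 0;0 0 0.002 0;0 0 0.002 0;0 0 0.001 0;0 0 0.0005 0;0 0 0 0' && python3 -m jog '0 0 0.0005 0;0 0 0.0005 0;0 0 0.0003 0;0 0 0 0;0 0 0 0'
```

```text
time_s: 10.12
tcp_pos: [0.5754, -0.2173, 0.0741]
eef_rot: [3.142, 0.0, -1.531]
ft_force: [-0.5, -0.6, -3.6]
gripper_width: 0.0277
finger_force: 40.0
time_s: 10.75
tcp_pos: [0.5754, -0.2173, 0.0728]
eef_rot: [-3.142, -0.0, -1.531]
ft_force: [0.4, 0.1, -3.9]
gripper_width: 0.0276
finger_force: 40.0
```

```bash
python3 -m jog '0 0 0.0004 0;0 0 0.0004 0;0 0 0 0;0 0 0 0' && python3 -m jog '0 0 0.0003 0;0 0 0.0003 0;0 0 0 0;0 0 0 0'
```

```text
time_s: 11.25
tcp_pos: [0.5755, -0.2173, 0.0724]
eef_rot: [-3.141, -0.0, -1.531]
ft_force: [-1.4, 2.0, 3.6]
gripper_width: 0.0278
finger_force: 40.0
time_s: 11.75
tcp_pos: [0.5755, -0.2173, 0.0724]
eef_rot: [-3.141, -0.0, -1.531]
ft_force: [-4.9, 2.2, 8.8]
gripper_width: 0.0278
finger_force: 40.0
```

The collar seats at the expected TCP height of 0.0724 with a light contact force. Releasing and retreating.

```bash
python3 -m jog '0 0 0 0;0 0 0 0;0 0 0 0;0 0 0 0;0 0 0 0' 0.6 && python3 -m jog '0 0 -0.01 0;0 0 -0.03 0;0 0 -0.04 0;0 0 -0.04 0;-0.03 0 0 0;-0.03 0 0 0;0 0 0 0;0 0 0 0'
python3 - <<'E'
from h import *
c=cams.capture("wrist"); save(c,"w4"); P=world(c)
m=(P[...,2]>.085)&(P[...,2]<.12)&(c["depth"]>0); m[235:]=0
n,l,st,ce=cv2.connectedComponentsWithStats(m.astype(np.uint8))
for i in range(1,n):
    if st[i,4]>60: p=P[l==i]; print(st[i],p.mean(0).round(4),p[:,2].max(),p[:,2].min())
print(bot.sense()["tcp_pos"])
E
```

```text
time_s: 12.38
tcp_pos: [0.5754, -0.2173, 0.0712]
eef_rot: [3.141, -0.0, -1.531]
ft_force: [0.5, -0.9, 0.4]
gripper_width: 0.0524
finger_force: 0.0
time_s: 13.38
tcp_pos: [0.5732, -0.1574, 0.192]
eef_rot: [-3.141, -0.0, -1.53]
ft_force: [-0.4, 0.2, -0.2]
gripper_width: 0.0525
finger_force: 0.0
[ 299  108   37   38 1381] [ 0.5758 -0.2179  0.0992] 0.10398280937927146 0.09586164943910314
[ 0.57311235 -0.15775188  0.19172676]
```

View pics/w4.png

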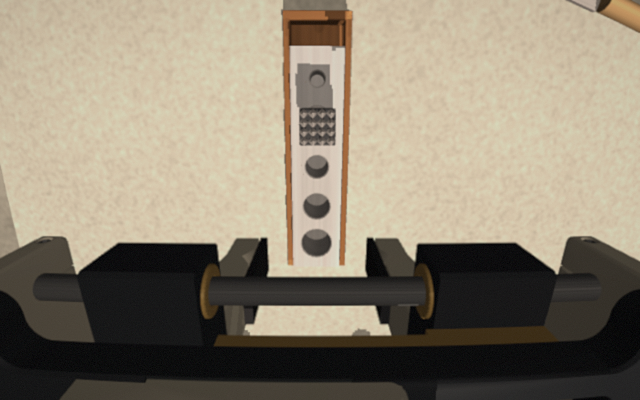

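The head stands upright at (317,127) in the second hole. The 12 mm hole is free at (317,77), and the 20, 24 and 28 mm holes are free below it. The top is about 0.101 m high, so the head is home.

```bash
python3 -c "
from rig import bot;print(bot.finish_job())"
```

```text
the job is handed in; nothing more can be done
None
```

The bushing head is released and standing home, collar on the strip, in the rack's 16 mm hole, and the job is handed in; I located the hole mainly from the wrist camera, and the shank went in with light contact (under 10 N read) and no search by touch.

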